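# Change the empty honey jar at the back of the breakfast crate

### The job

The empty honey jar stands at the back of the brown open-fronted crate, hemmed in by the jam and the pickles. First clear both of those onto the green tray, then stand the empty in the red tray, then put the full honey jar where the empty stood, and last put the jam and the pickles back where each one stood at the start. Keep all jars upright, set them down without dropping them, and leave the mug, the mill and the shaker alone.

Things in the scene. Friction and masses are not known exactly. Their poses are not given: they have to be found in the camera images.
- jam_mid (a point): Dark red jar with a red lid and a cream label, 0.35 kg. Stands in the crate at the start, on one of the two front places. Straight round jar, 60 mm across, 95 mm tall; grip the glass (lower 78 mm). The point lies on its axis half-way up, 47.5 mm above its underside; z is up.
- pickles_mid (a point): Green jar with a green lid and a cream label, 0.35 kg. Stands in the crate at the start, on the other front place. Straight round jar, 60 mm across, 95 mm tall; grip the glass (lower 78 mm). The point lies on its axis half-way up, 47.5 mm above its underside; z is up.
- empty_mid (a point): The empty honey jar: pale blue-grey glass, steel lid, no label, 0.15 kg. Stands at the back place of the crate at the start. Straight round jar, 50 mm across, 95 mm tall; grip the glass (lower 78 mm). The point lies on its axis half-way up, 47.5 mm above its underside; z is up.
- full_mid (a point): The full honey jar: amber, yellow lid, cream label, 0.3 kg. Stands by itself on the table at the start. Straight round jar, 50 mm across, 95 mm tall; grip the glass (lower 78 mm). The point lies on its axis half-way up, 47.5 mm above its underside; z is up.
- caddy: Brown crate, fixed. Origin: centre of underside; x to its back wall, y left. Floor 120 (x) by 240, 8 mm up. Back wall 80 high, inner face x=60; sides 45 high, inner faces y=+-120; open front. Back place x=24, y=0 (honey); front places x=-1, y=+-59. Jars 9 apart, 11 behind the back jar: no room for a finger. Grip front jars along x; the back jar along y once both front jars are gone.
- side_tray: The lime-green tray for the jars cleared aside, fixed, 120 (x) by 210 mm (y), floor surface 4 mm up, rim 12 mm high and 4 mm thick. Origin: centre of its underside. It holds two jars, for example at y = +50 and -50 mm.
- empties_tray: The red square tray for the empty jar, fixed, 120 by 120 mm, floor surface 4 mm up, rim 12 mm high and 4 mm thick. Origin: centre of its underside.
- mug_mid (a point): Blue mug, 85 mm tall, 76 mm across, handle on one side; the point lies on its axis half-way up. Leave it alone.
- mill_mid (a point): Dark wooden pepper mill, 105 mm tall, 52 mm across; the point lies on its axis half-way up. Leave it alone.
- shaker_mid (a point): White sugar shaker with a steel cap, 100 mm tall, 48 mm across; the point lies on its axis half-way up. Leave it alone.

How it is judged:
By the outcome, as a careful person would: the job done as asked, in the order asked, and still so for the second after the job is handed in, with the robot touching nothing.
It also fails if it takes over 115 s, if anything falls off the work surface, if the arm or the gripper's body presses on something with over 40 N, if the wrist force passes 120 N, or if a joint passes its speed limit or range.

### The arm

A 6-joint arm with a two-finger parallel gripper is mounted at the origin on the work surface. World frame = base frame: x ahead of the robot, y to its left, z up, the work surface at z = 0. Lengths are in m, angles in degrees, forces in N, time in s.
With the tool pointing down it reaches from about 0.4 to 0.825 m from the base axis. Payload 7 kg.
Tool frame: the origin (TCP) lies midway between the tips of the shut fingers; the grasp point (between the pads) lies 19 mm behind it; z points along the fingers, y is the line along which they close (so a half turn about z gives the same grasp; the last joint's range is limited). The gripper opens to 88 mm and grips with 3 to 60 N. Pads are 19 mm wide; open, the fingers measure 130 mm over their backs; the gripper's body (78 mm by 193 mm) begins 47 mm behind the grasp point.
Start: joints at [87.897, 20.546, 0.682, 0, -70.136, -16.507], TCP at [0.215, 0.64, 0.227] pointing down, gripper open.
Joint ranges: [-176.03, 176.03], [-82.01, 121.73], [-58.28, 71.71], [-173.87, 95.51], [-174.79, -0.11], [-173.66, 173.66]. Speed limits (degrees/s): [136.94, 136.94, 172.46, 180, 180, 180].

### API

Orientations are given as [roll, pitch, yaw] about the fixed x, y, z axes, in that order (R = Rz(yaw) Ry(pitch) Rx(roll)).
In Python, from plant import telemetry, viewer, workorder gives the robot as it stands. The module is installed in compiled form; this text tells all that it offers.
- The arm moves only by the tool carry_out, never from a script. Its argument "rows" is a list of rows, each a list of 6 numbers: the shift along the tool's x, y, z in m, then the turn, a rotation vector about the tool's x, y, z in rad. In form: [[tx, ty, tz, ax, ay, az], ...]. A call has 1 to 8 rows; each row is the pose to reach, as a shift and turn from the pose commanded when the call began, along the tool's axes at that moment; what a row does not reach only later rows make up. A row lasts 1/8 s, in which the tool goes at most 62.5 mm and 10.7 degrees, less where a joint would pass 70% of its speed; a pose out of reach is approached as far as the arm can. A call with a gripper value outside its range is refused whole. "grip" is the gripper's target within -1 to 1 (fully open at 1, half-way at 0, shut at -1), set as the call begins (left out, the last holds). The fingers move at their own pace and stop on an object; the grip force is fixed at half the most. Time passes only in rows, so rows that repeat a pose let the fingers close. It gives the time, the measured TCP pose, the force, the opening and the grip force at its end, in the units of the state.
- telemetry.get_obs(): the state, without advancing time (a new reading comes with each control period).
- viewer.snapshot(name): name is "scene" or "top" or "wrist"; returns the picture (400x640x3 uint8, red, green, blue); there is no depth.
- viewer.camera_info(name): a dict with "intrinsics" (3x3 intrinsics, pixels), "k1" (the pictures are not rectified: a ray, as slopes to the right and down, at radius r is drawn at 1 + k1 r^2 times it, then the intrinsics apply), "extrinsics" (4x4, takes a point from camera to world coordinates); the wrist camera has in their place "tool_from_camera" (4x4, takes a point from camera to tool coordinates, whose origin is the TCP and whose axes are the flange's). Camera axes: x right, y down, z forward; pixel columns grow to the right and rows downward; lengths in m; the calibration is good to about 2 mm. A picture is of the moment at which its call begins: read the wrist's pose just before it. camera_info takes no time and is no camera call.
- workorder.close_job(): hands the job in; it is judged then, once.
The state is a dict: "clock": time; "joint_pos": joint angles; "qvel": joint speeds; "tau": joint torques, N m; "tool_pos": TCP position; "orientation": TCP orientation; "force": force on the tool from outside, world axes, zero at the start; "moment": the same for the moment, N m; "opening": finger opening in m; "gripper_force": force on a finger pad.
Only numpy, scipy, OpenCV 4.12 (cv2) and the standard library are available. Lean on these libraries where they do the work, as an engineer would, in place of code of your own. Each camera call takes 0.05 s, during which the arm holds its last target. There are 200 camera calls.

## Working session

There is one attempt and no reset: what is moved stays moved. The work goes in short steps, Python scripts to look and compute and a tool call to move; the robot and the scene stay as the last step left them, time stands still between calls to the robot, and variables do not carry over. Pictures are saved under pics/ and viewed, at most 14 in all, crops included, and the job is handed in when it is done.

Besides the shell and the picture viewer there is one more tool, called after "Call:" as name([rows], argument=value, ...), one row to a line, values as JSON. carry_out: Moves the arm, as the interface text tells. Its arguments: {"type":"object","properties":{"rows":{"type":"array"},"grip":{"type":"number"}},"required":["rows"]}

```bash
mkdir -p pics; python3 - <<'E'
from plant import telemetry, viewer
import cv2,numpy as np
o=telemetry.get_obs()
print({k:np.round(v,3).tolist() for k,v in o.items()})
for n in ("scene","top"):
    cv2.imwrite(f"pics/{n}0.png",viewer.snapshot(n)[:,:,::-1])
for n in ("scene","top","wrist"):
    print({k:np.round(v,4).tolist() for k,v in viewer.camera_info(n).items()})
E
```

```text
{'clock': 0.0, 'joint_pos': [87.897, 20.59, 0.634, -0.018, -70.133, -16.507], 'qvel': [-0.056, -0.089, 0.051, 0.04, -0.054, 0.191], 'tau': [-0.002, -58.271, 29.307, 6.998, 0.007, -0.0], 'tool_pos': [0.215, 0.639, 0.226], 'orientation': [179.91, -0.009, -18.616], 'force': [-0.026, -0.609, 0.584], 'moment': [0.016, -0.05, 0.005], 'gripper_force': 0.0, 'opening': 0.088}
{'intrinsics': [[473.8943, 0.0, 322.4294], [0.0, 473.8943, 206.5568], [0.0, 0.0, 1.0]], 'k1': -0.0111, 'extrinsics': [[0.1726, 0.8049, -0.5678, 1.249], [0.985, -0.1443, 0.095, -0.042], [-0.0055, -0.5756, -0.8177, 1.0619], [0.0, 0.0, 0.0, 1.0]]}
{'intrinsics': [[498.6473, 0.0, 319.4584], [0.0, 498.6473, 197.0799], [0.0, 0.0, 1.0]], 'k1': -0.0424, 'extrinsics': [[-0.0085, -0.9883, 0.1524, 0.3405], [-0.9999, 0.0092, 0.0039, 0.0771], [-0.0053, -0.1523, -0.9883, 1.4698], [0.0, 0.0, 0.0, 1.0]]}
{'intrinsics': [[277.4607, 0.0, 319.4618], [0.0, 277.4607, 197.9978], [0.0, 0.0, 1.0]], 'k1': 0.0, 'tool_from_camera': [[0.0003, -0.9579, -0.287, 0.0771], [1.0, 0.0006, -0.0008, 0.0004], [0.0009, -0.287, 0.9579, -0.159], [0.0, 0.0, 0.0, 1.0]]}
```

View pics/top0.png

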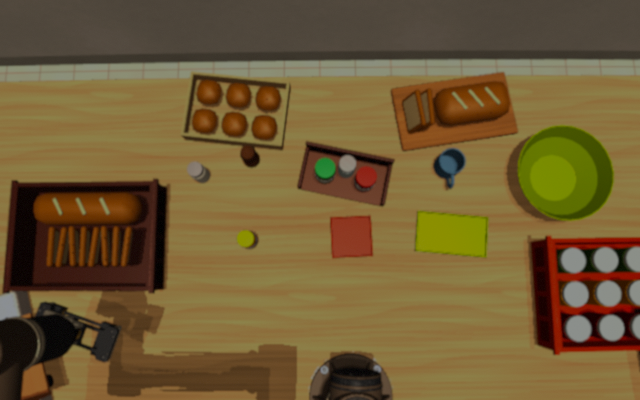

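View pics/scene0.png

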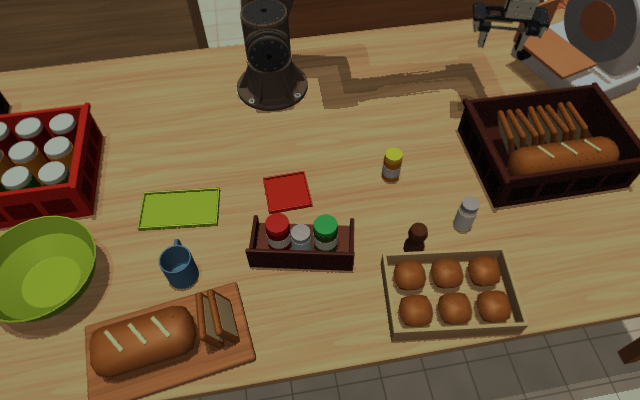

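The top view shows the crate at about (346,174), with the green lid at (325,169), the steel lid at (347,165) and the red lid at (366,178). The red tray is at (351,237), the green tray at (451,234), and the full honey (yellow lid) at (247,239). The mug is at (450,163), the mill at (250,156) and the shaker at (199,172). The scene view shows the same layout: red lid (278,226), steel (301,233), green (326,226).

```bash
cat > h.py <<'E'
import cv2,numpy as np
from plant import telemetry, viewer
from scipy.spatial.transform import Rotation as R
def ray(n,uv,info=None,pose=None):
    i=viewer.camera_info(n); K=np.array(i["intrinsics"])
    d=cv2.undistortPoints(np.array([[uv]],float),K,np.array([i["k1"],0,0,0.]))[0,0]
    if n=="wrist":
        E=np.eye(4);E[:3,:3]=R.from_euler('xyz',pose["orientation"],degrees=True).as_matrix();E[:3,3]=pose["tool_pos"]
        E=E@np.array(i["tool_from_camera"])
    else: E=np.array(i["extrinsics"])
    return E[:3,3],E[:3,:3]@np.r_[d,1]
def onz(n,uv,z,pose=None):
    o,d=ray(n,uv,pose=pose); return (o+d*(z-o[2])/d[2])
def mask(img,roi,hs,smin,vmin=30,smax=255,vmax=255):
    # img RGB, roi x0,y0,x1,y1; hs hue range (wraps)
    h=cv2.cvtColor(img,cv2.COLOR_RGB2HSV); H,S,V=cv2.split(h)
    a,b=hs; m=((H>=a)&(H<=b)) if a<=b else ((H>=a)|(H<=b))
    m=m&(S>=smin)&(S<=smax)&(V>=vmin)&(V<=vmax)
    r=np.zeros_like(m); r[roi[1]:roi[3],roi[0]:roi[2]]=1
    m=(m&r).astype(np.uint8)
    c,_=cv2.findContours(m,cv2.RETR_EXTERNAL,cv2.CHAIN_APPROX_NONE)
    return max(c,key=cv2.contourArea)
def cen(c):
    M=cv2.moments(c); return np.array([M['m10'],M['m01']])/M['m00']
E
python3 - <<'E'
from h import *
im={n:viewer.snapshot(n) for n in("top","scene")}
hues={"jam":((172,6),150,80),"pick":((50,80),120,50),"full":((24,34),190,90),"empty":((0,179),0,90,60)}
roi={"top":dict(jam=(350,160,385,195),pick=(308,152,342,186),full=(230,225,265,255),empty=(335,150,359,180)),
"scene":dict(jam=(262,208,294,250),pick=(310,208,342,250),full=(380,142,408,185),empty=(289,222,313,252))}
zt=dict(jam=.103,pick=.103,full=.095,empty=.103)
for k,h in hues.items():
    z=zt[k]-.0085; rs=[]
    for n in im:
        c=mask(im[n],roi[n][k],*h); p=cen(c); rs.append(ray(n,p))
        print(k,n,cv2.contourArea(c),cv2.boundingRect(c),p.round(1),onz(n,p,z).round(4))
    (o1,d1),(o2,d2)=rs; A=np.c_[d1,-d2]; t=np.linalg.lstsq(A,o2-o1,rcond=None)[0]
    print("  tri",((o1+d1*t[0]+o2+d2*t[1])/2).round(4), "gap",np.linalg.norm(o1+d1*t[0]-o2-d2*t[1]).round(4))
for k,rt,rs,h in(("red",(325,210,380,262),(255,165,320,218),((172,8),150,60)),("green",(408,205,495,262),(130,180,228,235),((28,45),150,60))):
    for n,r in(("top",rt),("scene",rs)):
        c=mask(im[n],r,*h); b=cv2.boxPoints(cv2.minAreaRect(cv2.approxPolyDP(c,1,True)))
        q=cv2.approxPolyDP(c,8,True)[:,0]
        w=np.array([onz(n,p,.008)[:2] for p in c[:,0].astype(float)],np.float32)
        (x,y),(a,bb),an=cv2.minAreaRect(w)
        print(k,n,"c",round(x,4),round(y,4),"size",round(a,4),round(bb,4),"ang",round(an,1))
# other objects roughly (top), mid-height
for k,p,z in(("mug",(450,163),.08),("mill",(249,155),.105),("shaker",(198,171),.1)): print(k,onz("top",p,z).round(3))
# crate corners of top view
cv2.imwrite("pics/crate.png",cv2.resize(im["top"][135:265,290:500,::-1],None,fx=3.8,fy=3.8,interpolation=cv2.INTER_CUBIC))
E
```

```text
jam top 333.5 (355, 166, 22, 21) [365.9 176.1] [ 0.6111 -0.0484  0.0945]
jam scene 433.0 (265, 208, 29, 27) [276.4 221.2] [ 0.6007 -0.048   0.0945]
  tri [ 0.6087 -0.0477  0.1064] gap 0.0006
pick top 311.0 (315, 158, 20, 21) [324.6 168.2] [0.6346 0.0673 0.0945]
pick scene 381.5 (314, 215, 23, 22) [325.1 225.4] [0.6335 0.067  0.0945]
  tri [0.6343 0.0671 0.0957] gap 0.0004
full top 217.0 (237, 230, 18, 18) [245.3 238.2] [0.4402 0.2895 0.0865]
full scene 2.0 (389, 159, 6, 4) [390.7 160.5] [0.4544 0.2789 0.0865]
  tri [0.4406 0.2884 0.0693] gap 0.0076
empty top 207.0 (339, 155, 17, 18) [347.2 163.4] [0.6481 0.0036 0.0945]
empty scene 231.5 (291, 224, 19, 17) [300.1 232. ] [0.6416 0.0045 0.0945]
  tri [0.6464 0.0041 0.1021] gap 0.0001
red top c 0.4486 -0.0086 size 0.1152 0.1159 ang 1.8
red scene c 0.4586 -0.0085 size 0.15 0.1222 ang 0.3
green top c 0.4537 -0.304 size 0.2119 0.12 ang 84.2
green scene c 0.4539 -0.3036 size 0.2124 0.1276 ang 84.1
mug [ 0.65  -0.291  0.08 ]
mill [0.672 0.28  0.105]
shaker [0.629 0.424 0.1  ]
```

View pics/crate.png

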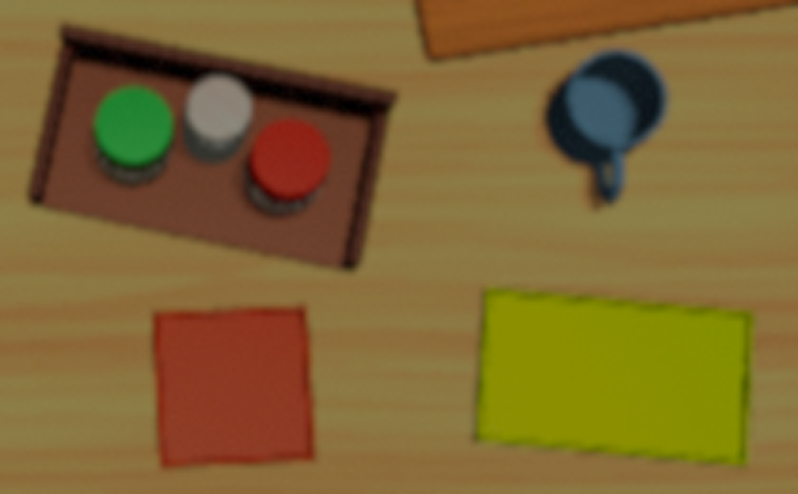

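The crop shows the crate turned about -11.5°. The jam is on the right and the pickles on the left, and both trays are empty. The front jars measure 118 mm apart, as they should. The empty jar is within 1 mm of the place the crate geometry predicts. Next I add a planner helper and start moving.

```bash
cat > go.py <<'E'
import sys
from h import *
# go.py x y z yaw : tool-frame shift+turn from measured pose to a straight-down target pose
def plan(t):
    o=telemetry.get_obs(); Rm=R.from_euler('xyz',o["orientation"],degrees=True)
    Rt=R.from_euler('xyz',[180,0,t[3]],degrees=True)
    s=Rm.inv().apply(np.array(t[:3])-o["tool_pos"]); a=(Rm.inv()*Rt).as_rotvec()
    print("shift",s.round(4).tolist(),"turn",a.round(3).tolist(),"| at",np.round(o["tool_pos"],4),np.round(o["orientation"],2),"t",round(o["clock"],2),"F",np.round(o["force"],1),"open",round(o["opening"],4),"gf",round(o["gripper_force"],1))
if __name__=="__main__": plan([float(v) for v in sys.argv[1:]])
E
python3 go.py .41 .30 .227 -101.5
python3 - <<'E'
from h import *
im=viewer.snapshot("scene"); c=mask(im,(380,142,408,170),(20,38),140,60)
print(cv2.boundingRect(c),cen(c),onz("scene",cen(c),.0865))
E
```

```text
shift [0.2928, 0.2595, -0.0007] turn [0.001, -0.001, 1.447] | at [0.2153 0.6394 0.226 ] [ 1.7994e+02 -1.0000e-02 -1.8610e+01] t 0.2 F [0.2 0.2 1.4] open 0.0876 gf 0.0
(385, 147, 18, 17) [393.25616547 154.96976929] [0.43649858 0.2908418  0.0865    ]
```

Call:
carry_out([
  [0.293,0.26,0,0,0,1.447],
  [0.293,0.26,0,0,0,1.447],
  [0.293,0.26,0,0,0,1.447],
  [0.293,0.26,0,0,0,1.447],
  [0.293,0.26,0,0,0,1.447],
  [0.293,0.26,0,0,0,1.447],
  [0.293,0.26,0,0,0,1.447],
  [0.293,0.26,0,0,0,1.447],
], grip=0.64)

```text
clock: 1.25
tool_pos: [0.4108, 0.2982, 0.2268]
orientation: [-180.0, 0.0, -102.0]
force: [-0.7, -0.5, -0.6]
opening: 0.0719
gripper_force: 0.0
```

```bash
python3 go.py .611 -.0484 .2 -101.5
```

```text
shift [0.2976, -0.2677, 0.0267] turn [-0.0, 0.0, -0.008] | at [0.4108 0.2982 0.2268] [-1.7999e+02  2.0000e-02 -1.0196e+02] t 1.25 F [-0.7 -0.5 -0.6] open 0.0719 gf 0.0
```

Call:
carry_out([
  [0.297,-0.268,0.027,0,0,-0.008],
  [0.297,-0.268,0.027,0,0,-0.008],
  [0.297,-0.268,0.027,0,0,-0.008],
  [0.297,-0.268,0.027,0,0,-0.008],
  [0.297,-0.268,0.027,0,0,-0.008],
  [0.297,-0.268,0.027,0,0,-0.008],
  [0.297,-0.268,0.027,0,0,-0.008],
  [0.297,-0.268,0.027,0,0,-0.008],
])

```text
clock: 2.25
tool_pos: [0.6137, -0.0467, 0.1986]
orientation: [179.9, -0.0, -101.2]
force: [0.2, 0.2, -0.3]
opening: 0.0717
gripper_force: 0.0
```

```bash
python3 go.py .611 -.0484 .2 -101.5; python3 - <<'E'
from h import *
o=telemetry.get_obs(); im=viewer.snapshot("wrist"); cv2.imwrite("pics/w1.png",im[:,:,::-1])
for n,h in (("jam",((172,6),150,60)),):
    c=mask(im,(0,0,640,400),*h); p=cen(c); print(n,cv2.boundingRect(c),p,onz("wrist",p,.103,o))
E
```

```text
shift [0.0022, 0.0023, -0.0014] turn [0.001, -0.001, 0.005] | at [ 0.6137 -0.0467  0.1986] [ 1.7992e+02 -4.0000e-02 -1.0123e+02] t 2.25 F [ 0.2  0.2 -0.3] open 0.0717 gf 0.0
jam (397, 125, 104, 109) [450.33989771 179.08968707] [ 0.48844569 -0.04229366  0.103     ]
```

View pics/w1.png

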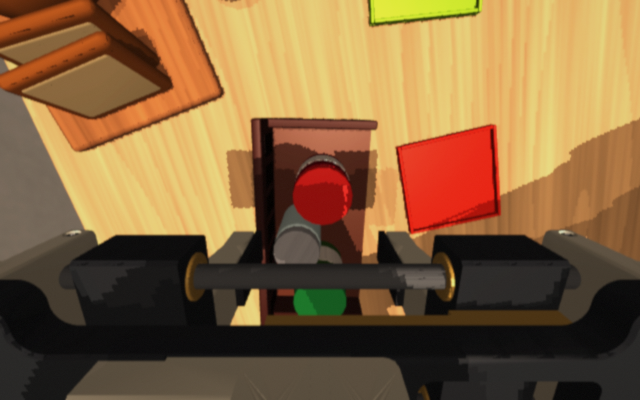

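The wrist view shows the jam lid at about (323,194), the steel lid at (298,243) and the green lid at (320,300). The red tray is at (450,178), and it took over my red mask. I'll re-mask just the lids.

```bash
python3 - <<'E'
from h import *
o=telemetry.get_obs(); im=viewer.snapshot("wrist")
def fit(roi,h,z):
    c=mask(im,roi,*h); (x,y),r=cv2.minEnclosingCircle(c); p=onz("wrist",(x,y),z,o); q=onz("wrist",(x+r,y),z,o)
    print(round(x,1),round(y,1),round(r,1),p.round(4),"R",np.linalg.norm(p-q).round(4),"centroid",onz("wrist",cen(c),z,o).round(4))
fit((280,160,365,230),((172,6),170,70),.103)
fit((385,110,510,240),((172,6),150,60),.01)
E
python3 go.py .612 -.048 .047 -101.5
```

```text
322.0 193.0 31.3 [ 0.609  -0.0512  0.103 ] R 0.0299 centroid [ 0.6093 -0.0511  0.103 ]
452.0 178.0 67.8 [ 0.4458 -0.0128  0.01  ] R 0.087 centroid [ 0.4485 -0.0129  0.01  ]
shift [0.0033, 0.0004, 0.1523] turn [0.001, -0.0, 0.007] | at [ 0.6132 -0.0449  0.1993] [ 1.7997e+02 -1.0000e-02 -1.0111e+02] t 2.35 F [ 0.1 -0.4 -0.1] open 0.0718 gf 0.0
```

Call:
carry_out([
  [0.0045,0.002,0,0,0,0.007],
  [0.0045,0.002,0.02,0,0,0.007],
  [0.0045,0.002,0.05,0,0,0.007],
  [0.0045,0.002,0.075,0,0,0.007],
  [0.0045,0.002,0.08,0,0,0.007],
  [0.0045,0.002,0.08,0,0,0.007],
])

```text
clock: 3.1
tool_pos: [0.6108, -0.0483, 0.1203]
orientation: [-180.0, -0.0, -101.4]
force: [0.7, 0.4, -0.4]
opening: 0.0718
gripper_force: 0.0
```

```bash
python3 go.py .6105 -.049 .047 -101.5
```

```text
shift [0.0007, 0.0002, 0.0733] turn [-0.001, -0.0, 0.002] | at [ 0.6108 -0.0483  0.1203] [-179.97   -0.   -101.4 ] t 3.1 F [ 0.7  0.4 -0.4] open 0.0718 gf 0.0
```

Descend, then grip in a separate call.

Call:
carry_out([
  [0.0005,0,0.02,0,0,0.002],
  [0.0005,0,0.04,0,0,0.002],
  [0.0005,0,0.055,0,0,0.002],
  [0.0005,0,0.067,0,0,0.002],
  [0.0005,0,0.073,0,0,0.002],
  [0.0005,0,0.073,0,0,0.002],
])

```text
clock: 3.85
tool_pos: [0.6105, -0.0493, 0.0464]
orientation: [180.0, -0.0, -101.6]
force: [-0.9, 0.5, -0.6]
opening: 0.0719
gripper_force: 0.0
```

Call:
carry_out([
  [0,0,0,0,0,0],
  [0,0,0,0,0,0],
  [0,0,0,0,0,0],
  [0,0,0,0,0,0],
], grip=-1)

```text
clock: 4.35
tool_pos: [0.6108, -0.0492, 0.0471]
orientation: [-180.0, 0.0, -101.6]
force: [-0.2, 0.7, 4.6]
opening: 0.0598
gripper_force: 30.0
```

Call:
carry_out([
  [0,0,-0.01,0,0,0],
  [0,0,-0.035,0,0,0],
  [0,0,-0.07,0,0,0],
  [0,0,-0.1,0,0,0],
  [0,0,-0.12,0,0,0],
  [0,0,-0.13,0,0,0],
  [0,0,-0.13,0,0,0],
])

```text
clock: 5.22
tool_pos: [0.6104, -0.0492, 0.1768]
orientation: [-180.0, 0.0, -101.6]
force: [-0.1, 0.5, -4.4]
opening: 0.0596
gripper_force: 30.0
```

```bash
python3 go.py .449 -.354 .177 -101.5
```

```text
shift [0.331, 0.097, -0.0004] turn [-0.0, 0.0, -0.001] | at [ 0.6104 -0.0492  0.1768] [-1.7998e+02  2.0000e-02 -1.0158e+02] t 5.22 F [-0.1  0.5 -4.4] open 0.0596 gf 30.0
```

Call:
carry_out([
  [0.025,0.008,0,0,0,0],
  [0.075,0.022,0,0,0,0],
  [0.13,0.038,0,0,0,0],
  [0.19,0.055,0,0,0,0],
  [0.245,0.072,0,0,0,0],
  [0.295,0.087,0,0,0,0],
  [0.323,0.095,0,0,0,0],
  [0.331,0.097,0,0,0,0],
])

```text
clock: 6.22
tool_pos: [0.4467, -0.3556, 0.1753]
orientation: [179.9, 0.0, -101.7]
force: [0.0, -0.5, -4.1]
opening: 0.0594
gripper_force: 30.0
```

```bash
python3 go.py .449 -.354 .0435 -101.5
```

```text
shift [-0.0019, -0.0023, 0.1318] turn [0.002, 0.0, -0.004] | at [ 0.4467 -0.3556  0.1753] [ 1.7986e+02  3.0000e-02 -1.0174e+02] t 6.22 F [ 0.  -0.5 -4.1] open 0.0594 gf 30.0
```

Call:
carry_out([
  [0,0,0.02,0,0,0],
  [-0.001,-0.001,0.05,0,0,0],
  [-0.001,-0.001,0.08,0,0,0],
  [-0.001,-0.001,0.105,0,0,0],
  [-0.001,-0.001,0.12,0,0,0],
  [-0.001,-0.001,0.127,0,0,0],
  [-0.001,-0.001,0.13,0,0,0],
  [-0.001,-0.001,0.13,0,0,0],
])

```text
clock: 7.22
tool_pos: [0.4506, -0.3535, 0.0471]
orientation: [-180.0, -0.0, -101.6]
force: [0.6, -0.3, -3.2]
opening: 0.0594
gripper_force: 30.0
```

Call:
carry_out([
  [0,0,0.0005,0,0,0],
  [0,0,0.001,0,0,0],
  [0,0,0.001,0,0,0],
])

```text
clock: 7.6
tool_pos: [0.4503, -0.3533, 0.0458]
orientation: [-180.0, -0.0, -101.6]
force: [-0.2, 0.9, -4.2]
opening: 0.0597
gripper_force: 30.0
```

Call:
carry_out([
  [0,0,0.001,0,0,0],
  [0,0,0.002,0,0,0],
  [0,0,0.0025,0,0,0],
  [0,0,0.0025,0,0,0],
])

```text
clock: 8.1
tool_pos: [0.4502, -0.3533, 0.0431]
orientation: [180.0, -0.0, -101.6]
force: [-0.2, 0.3, -2.4]
opening: 0.0594
gripper_force: 30.0
```

Call:
carry_out([
  [0,0,0.0005,0,0,0],
  [0,0,0.0005,0,0,0],
])

```text
clock: 8.35
tool_pos: [0.4502, -0.3533, 0.0431]
orientation: [-180.0, -0.0, -101.6]
force: [-2.1, 2.4, 5.2]
opening: 0.0594
gripper_force: 30.0
```

Call:
carry_out([
  [0,0,0,0,0,0],
  [0,0,0,0,0,0],
  [0,0,0,0,0,0],
], grip=0.64)

```text
clock: 8.72
tool_pos: [0.4505, -0.3534, 0.0425]
orientation: [-180.0, -0.0, -101.6]
force: [0.9, -0.4, -0.2]
opening: 0.0714
gripper_force: 0.0
```

Call:
carry_out([
  [0,0,-0.01,0,0,0],
  [0,0,-0.04,0,0,0],
  [0,0,-0.08,0,0,0],
  [0,0,-0.12,0,0,0],
  [0,0,-0.15,0,0,0],
  [0,0,-0.157,0,0,0],
  [0,0,-0.157,0,0,0],
])

```text
clock: 9.6
tool_pos: [0.4503, -0.3532, 0.2]
orientation: [-179.9, 0.0, -101.6]
force: [-0.5, 0.1, -0.7]
opening: 0.0718
gripper_force: 0.0
```

```bash
python3 go.py .634 .0665 .2 -101.5
```

```text
shift [-0.4481, -0.0957, 0.0002] turn [-0.001, 0.0, -0.001] | at [ 0.4503 -0.3532  0.2   ] [-179.94    0.   -101.58] t 9.6 F [-0.5  0.1 -0.7] open 0.0718 gf 0.0
```

Call:
carry_out([
  [-0.05,-0.01,0,0,0,0],
  [-0.11,-0.023,0,0,0,0],
  [-0.17,-0.036,0,0,0,0],
  [-0.23,-0.049,0,0,0,0],
  [-0.29,-0.062,0,0,0,0],
  [-0.35,-0.075,0,0,0,0],
  [-0.41,-0.088,0,0,0,0],
  [-0.448,-0.0955,0,0,0,0],
])

```text
clock: 10.6
tool_pos: [0.6337, 0.069, 0.1976]
orientation: [179.9, -0.1, -101.5]
force: [-0.4, -0.2, -0.5]
opening: 0.0716
gripper_force: 0.0
```

Call:
carry_out([
  [0,0,0.01,0,0,0],
  [0,0,0.04,0,0,0],
  [0,0,0.07,0,0,0],
  [0,0,0.08,0,0,0],
  [0,0,0.08,0,0,0],
  [0,0,0.08,0,0,0],
])

```text
clock: 11.35
tool_pos: [0.6344, 0.0663, 0.1207]
orientation: [-179.9, 0.0, -101.6]
force: [0.2, 0.0, 0.2]
opening: 0.0721
gripper_force: 0.0
```

```bash
python3 go.py .634 .0665 .047 -101.5;  python3 - <<'E'
from h import *
o=telemetry.get_obs(); im=viewer.snapshot("wrist"); cv2.imwrite("pics/w2.png",im[:,:,::-1])
E
```

```text
shift [-0.0001, 0.0005, 0.0737] turn [-0.001, 0.001, -0.001] | at [0.6344 0.0663 0.1207] [-1.7992e+02  3.0000e-02 -1.0158e+02] t 11.35 F [0.2 0.  0.2] open 0.0721 gf 0.0
```

View pics/w2.png

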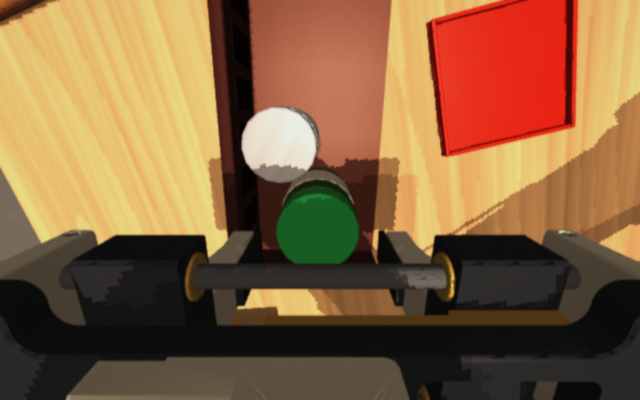

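The green lid's centre is at about (318,225), so it is centred between the fingers. The steel lid is at (279,144). I'll check the offset across the fingers in numbers.

```bash
python3 - <<'E'
from h import *
o=telemetry.get_obs(); im=viewer.snapshot("wrist")
def fit(roi,h,z):
    c=mask(im,roi,*h); (x,y),r=cv2.minEnclosingCircle(c); p=onz("wrist",(x,y),z,o); q=onz("wrist",(x+r,y),z,o)
    print(cv2.boundingRect(c),round(x,1),round(y,1),round(r,1),p.round(4),"R",np.linalg.norm(p-q).round(4))
fit((260,170,380,290),((50,80),110,40),.103)
fit((236,100,325,190),((0,179),0,140,50),.103)
print(o["tool_pos"])
E
```

```text
(276, 188, 83, 76) 317.1 228.8 41.9 [0.6349 0.0636 0.103 ] R 0.0289
(242, 107, 75, 70) 278.8 143.4 38.1 [0.6467 0.002  0.103 ] R 0.0239
[0.63438225 0.06642998 0.12083318]
```

Call:
carry_out([
  [0.0015,0,0.02,0,0,0],
  [0.0015,0,0.04,0,0,0],
  [0.0015,0,0.055,0,0,0],
  [0.0015,0,0.067,0,0,0],
  [0.0015,0,0.0735,0,0,0],
  [0.0015,0,0.0735,0,0,0],
  [0.0015,0,0.0735,0,0,0],
])

```text
clock: 12.32
tool_pos: [0.6338, 0.0651, 0.0466]
orientation: [-180.0, 0.0, -101.6]
force: [0.3, -0.2, 0.4]
opening: 0.0719
gripper_force: 0.0
```

Call:
carry_out([
  [0,0,0,0,0,0],
  [0,0,0,0,0,0],
  [0,0,0,0,0,0],
  [0,0,0,0,0,0],
], grip=-1)

```text
clock: 12.82
tool_pos: [0.6341, 0.0651, 0.0467]
orientation: [-179.9, 0.0, -101.6]
force: [1.0, -0.8, 3.3]
opening: 0.0594
gripper_force: 30.0
```

Call:
carry_out([
  [0,0,-0.01,0,0,0],
  [0,0,-0.035,0,0,0],
  [0,0,-0.07,0,0,0],
  [0,0,-0.1,0,0,0],
  [0,0,-0.12,0,0,0],
  [0,0,-0.13,0,0,0],
  [0,0,-0.13,0,0,0],
])

```text
clock: 13.7
tool_pos: [0.6331, 0.065, 0.1761]
orientation: [180.0, 0.0, -101.6]
force: [1.0, -0.2, -3.0]
opening: 0.06
gripper_force: 30.0
```

```bash
python3 go.py .4584 -.2543 .177 -101.5
```

```text
shift [0.3479, 0.107, -0.001] turn [0.0, 0.0, -0.001] | at [0.6331 0.065  0.1761] [ 1.7998e+02  1.0000e-02 -1.0158e+02] t 13.7 F [ 1.  -0.2 -3. ] open 0.06 gf 30.0
```

Call:
carry_out([
  [0.025,0.008,0,0,0,0],
  [0.075,0.023,0,0,0,0],
  [0.135,0.041,0,0,0,0],
  [0.195,0.06,0,0,0,0],
  [0.255,0.078,0,0,0,0],
  [0.31,0.095,0,0,0,0],
  [0.34,0.105,0,0,0,0],
  [0.348,0.107,0,0,0,0],
])

```text
clock: 14.7
tool_pos: [0.4561, -0.2561, 0.1751]
orientation: [179.9, 0.0, -101.7]
force: [0.5, 0.1, -2.7]
opening: 0.0596
gripper_force: 30.0
```

Call:
carry_out([
  [0,0,0.01,0,0,0],
  [0,0,0.04,0,0,0],
  [0,0,0.075,0,0,0],
  [0,0,0.1,0,0,0],
  [0,0,0.12,0,0,0],
  [0,0,0.128,0,0,0],
  [0,0,0.13,0,0,0],
  [0,0,0.13,0,0,0],
])

```text
clock: 15.7
tool_pos: [0.4593, -0.2543, 0.0465]
orientation: [-180.0, -0.0, -101.5]
force: [-1.3, -0.1, -3.4]
opening: 0.0597
gripper_force: 30.0
```

```bash
python3 go.py .4584 -.2543 .043 -101.5
```

```text
shift [0.0001, 0.0009, 0.0035] turn [-0.001, -0.0, -0.001] | at [ 0.4593 -0.2543  0.0465] [-179.95   -0.   -101.54] t 15.7 F [-1.3 -0.1 -3.4] open 0.0597 gf 30.0
```

Call:
carry_out([
  [0,0,0.001,0,0,0],
  [0,0,0.002,0,0,0],
  [0,0,0.003,0,0,0],
  [0,0,0.0035,0,0,0],
  [0,0,0.0035,0,0,0],
])

```text
clock: 16.32
tool_pos: [0.4587, -0.2546, 0.0426]
orientation: [180.0, -0.0, -101.6]
force: [-0.2, -0.1, -1.8]
opening: 0.0592
gripper_force: 30.0
```

Call:
carry_out([
  [0,0,0.0005,0,0,0],
  [0,0,0.0005,0,0,0],
])

```text
clock: 16.58
tool_pos: [0.4588, -0.2546, 0.0426]
orientation: [-180.0, -0.0, -101.6]
force: [-2.4, 2.2, 5.2]
opening: 0.0595
gripper_force: 30.0
```

Call:
carry_out([
  [0,0,0,0,0,0],
  [0,0,0,0,0,0],
  [0,0,0,0,0,0],
], grip=0.64)

```text
clock: 16.95
tool_pos: [0.459, -0.2545, 0.0421]
orientation: [-180.0, -0.0, -101.6]
force: [-0.7, -0.3, -0.0]
opening: 0.0717
gripper_force: 0.0
```

Call:
carry_out([
  [0,0,-0.01,0,0,0],
  [0,0,-0.04,0,0,0],
  [0,0,-0.08,0,0,0],
  [0,0,-0.12,0,0,0],
  [0,0,-0.15,0,0,0],
  [0,0,-0.157,0,0,0],
  [0,0,-0.157,0,0,0],
], grip=0.8)

```text
clock: 17.82
tool_pos: [0.4587, -0.2544, 0.1995]
orientation: [-179.9, 0.0, -101.6]
force: [0.0, 0.7, -1.3]
opening: 0.0784
gripper_force: 0.0
```

```bash
python3 go.py .647 .003 .2 -11.5
```

```text
shift [-0.29, -0.1328, -0.0003] turn [-0.001, -0.001, -1.572] | at [ 0.4587 -0.2544  0.1995] [-1.7994e+02  2.0000e-02 -1.0158e+02] t 17.82 F [ 0.   0.7 -1.3] open 0.0784 gf 0.0
```

Call:
carry_out([
  [-0.03,-0.014,0,0,0,-0.17],
  [-0.07,-0.032,0,0,0,-0.35],
  [-0.115,-0.053,0,0,0,-0.53],
  [-0.16,-0.073,0,0,0,-0.71],
  [-0.2,-0.092,0,0,0,-0.89],
  [-0.24,-0.11,0,0,0,-1.07],
  [-0.27,-0.124,0,0,0,-1.25],
  [-0.29,-0.133,0,0,0,-1.43],
])

```text
clock: 18.82
tool_pos: [0.6472, 0.0043, 0.1969]
orientation: [179.9, 0.2, -19.2]
force: [0.8, -0.6, -0.3]
opening: 0.0793
gripper_force: 0.0
```

```bash
python3 go.py .647 .003 .12 -11.5
```

```text
shift [0.0004, 0.0012, 0.0769] turn [0.001, 0.003, -0.135] | at [0.6472 0.0043 0.1969] [ 1.7991e+02  1.5000e-01 -1.9250e+01] t 18.82 F [ 0.8 -0.6 -0.3] open 0.0793 gf 0.0
```

Call:
carry_out([
  [0,0,0,0,0,-0.14],
  [0,0,0.03,0,0,-0.14],
  [0,0,0.06,0,0,-0.14],
  [0,0,0.077,0,0,-0.14],
  [0,0,0.077,0,0,-0.14],
  [0,0,0.077,0,0,-0.14],
])

```text
clock: 19.58
tool_pos: [0.6479, 0.0029, 0.1229]
orientation: [-180.0, -0.1, -11.6]
force: [0.6, -0.8, -0.0]
opening: 0.0786
gripper_force: 0.0
```

```bash
python3 go.py .647 .003 .047 -11.5; python3 - <<'E'
from h import *
o=telemetry.get_obs(); im=viewer.snapshot("wrist"); cv2.imwrite("pics/w3.png",im[:,:,::-1])
E
```

```text
shift [-0.0009, 0.0001, 0.0759] turn [-0.0, -0.001, -0.002] | at [0.6479 0.0029 0.1229] [-1.7999e+02 -6.0000e-02 -1.1610e+01] t 19.57 F [ 0.6 -0.8 -0. ] open 0.0786 gf 0.0
```

View pics/w3.png

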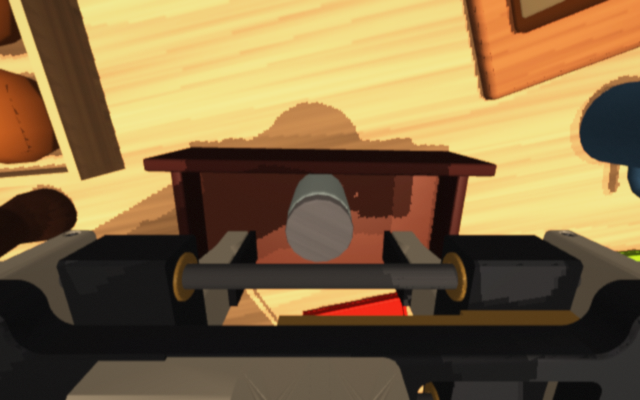

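The steel lid is centred between the fingers at (320,227), with both front places clear. I descend and grip.

Call:
carry_out([
  [0,0,0.02,0,0,0],
  [0,0,0.04,0,0,0],
  [0,0,0.058,0,0,0],
  [0,0,0.07,0,0,0],
  [0,0,0.075,0,0,0],
  [0,0,0.075,0,0,0],
  [0,0,0.075,0,0,0],
])

```text
clock: 20.5
tool_pos: [0.6477, 0.003, 0.0477]
orientation: [-180.0, -0.1, -11.6]
force: [0.3, -0.0, -1.1]
opening: 0.0787
gripper_force: 0.0
```

Call:
carry_out([
  [0,0,0,0,0,0],
  [0,0,0,0,0,0],
  [0,0,0,0,0,0],
  [0,0,0,0,0,0],
  [0,0,0,0,0,0],
], grip=-1)

```text
clock: 21.12
tool_pos: [0.6473, 0.0029, 0.0472]
orientation: [-180.0, -0.0, -11.6]
force: [-1.1, -0.3, 1.3]
opening: 0.0498
gripper_force: 30.0
```

Call:
carry_out([
  [0,0,-0.01,0,0,0],
  [0,0,-0.035,0,0,0],
  [0,0,-0.07,0,0,0],
  [0,0,-0.1,0,0,0],
  [0,0,-0.12,0,0,0],
  [0,0,-0.13,0,0,0],
  [0,0,-0.13,0,0,0],
])

```text
clock: 22.0
tool_pos: [0.6473, 0.003, 0.1776]
orientation: [-180.0, -0.0, -11.6]
force: [0.2, 0.2, -1.9]
opening: 0.0496
gripper_force: 30.0
```

```bash
python3 go.py .4485 -.0105 .177 -11.5
```

```text
shift [-0.192, 0.0533, 0.0004] turn [-0.001, -0.001, -0.002] | at [0.6473 0.003  0.1776] [-1.7997e+02 -5.0000e-02 -1.1620e+01] t 22.0 F [ 0.2  0.2 -1.9] open 0.0496 gf 30.0
```

Call:
carry_out([
  [-0.02,0.005,0,0,0,0],
  [-0.06,0.017,0,0,0,0],
  [-0.11,0.03,0,0,0,0],
  [-0.15,0.042,0,0,0,0],
  [-0.18,0.05,0,0,0,0],
  [-0.192,0.053,0,0,0,0],
  [-0.192,0.053,0,0,0,0],
])

```text
clock: 22.88
tool_pos: [0.4483, -0.0103, 0.177]
orientation: [-180.0, -0.0, -11.6]
force: [1.3, 0.5, -0.9]
opening: 0.0496
gripper_force: 30.0
```

Call:
carry_out([
  [0,0,0.01,0,0,0],
  [0,0,0.04,0,0,0],
  [0,0,0.075,0,0,0],
  [0,0,0.1,0,0,0],
  [0,0,0.12,0,0,0],
  [0,0,0.128,0,0,0],
  [0,0,0.131,0,0,0],
  [0,0,0.131,0,0,0],
])

```text
clock: 23.88
tool_pos: [0.4489, -0.0102, 0.0462]
orientation: [-180.0, -0.0, -11.6]
force: [0.0, 0.1, -0.7]
opening: 0.0493
gripper_force: 30.0
```

```bash
python3 go.py .4485 -.0105 .043 -11.5
```

```text
shift [-0.0004, 0.0004, 0.0032] turn [-0.0, -0.0, -0.002] | at [ 0.4489 -0.0102  0.0462] [-1.7999e+02 -2.0000e-02 -1.1620e+01] t 23.88 F [ 0.   0.1 -0.7] open 0.0493 gf 30.0
```

Call:
carry_out([
  [0,0,0.001,0,0,0],
  [0,0,0.002,0,0,0],
  [0,0,0.003,0,0,0],
  [0,0,0.003,0,0,0],
])

```text
clock: 24.38
tool_pos: [0.4485, -0.0103, 0.0431]
orientation: [-180.0, -0.0, -11.6]
force: [0.1, -0.1, -1.9]
opening: 0.0498
gripper_force: 30.0
```

Call:
carry_out([
  [0,0,0.0005,0,0,0],
  [0,0,0.0005,0,0,0],
])

```text
clock: 24.62
tool_pos: [0.4486, -0.0103, 0.0431]
orientation: [180.0, -0.0, -11.6]
force: [-3.2, 0.6, 6.8]
opening: 0.0496
gripper_force: 30.0
```

Call:
carry_out([
  [0,0,0,0,0,0],
  [0,0,0,0,0,0],
  [0,0,0,0,0,0],
], grip=0.7)

```text
clock: 25.0
tool_pos: [0.4485, -0.0103, 0.0425]
orientation: [180.0, -0.0, -11.6]
force: [0.1, 0.5, -0.3]
opening: 0.0723
gripper_force: 0.0
```

Call:
carry_out([
  [0,0,-0.01,0,0,0],
  [0,0,-0.04,0,0,0],
  [0,0,-0.08,0,0,0],
  [0,0,-0.12,0,0,0],
  [0,0,-0.15,0,0,0],
  [0,0,-0.157,0,0,0],
  [0,0,-0.157,0,0,0],
], grip=0.9)

```text
clock: 25.88
tool_pos: [0.4484, -0.0103, 0.1999]
orientation: [-180.0, -0.0, -11.6]
force: [-0.7, 0.4, -0.5]
opening: 0.0835
gripper_force: 0.0
```

```bash
python3 go.py .4385 .29 .15 -11.5
```

```text
shift [-0.0702, -0.2921, 0.05] turn [-0.001, -0.001, -0.002] | at [ 0.4484 -0.0103  0.1999] [-1.7996e+02 -4.0000e-02 -1.1630e+01] t 25.88 F [-0.7  0.4 -0.5] open 0.0835 gf 0.0
```

Call:
carry_out([
  [-0.01,-0.04,0,0,0,0],
  [-0.022,-0.09,0,0,0,0],
  [-0.034,-0.14,0,0,0,0],
  [-0.046,-0.19,0.01,0,0,0],
  [-0.058,-0.24,0.03,0,0,0],
  [-0.066,-0.275,0.045,0,0,0],
  [-0.07,-0.292,0.05,0,0,0],
  [-0.07,-0.292,0.05,0,0,0],
])

```text
clock: 26.88
tool_pos: [0.4382, 0.2899, 0.1483]
orientation: [179.9, 0.1, -11.6]
force: [0.7, -0.6, 1.6]
opening: 0.083
gripper_force: 0.0
```

Call:
carry_out([
  [0,0,0,0,0,0],
  [0,0,0,0,0,0],
])

```text
clock: 27.12
tool_pos: [0.4389, 0.2889, 0.1501]
orientation: [-180.0, -0.0, -11.7]
force: [0.3, -0.3, -0.2]
opening: 0.0834
gripper_force: 0.0
```

```bash
python3 go.py .4385 .29 .039 -11.5; python3 - <<'E'
from h import *
o=telemetry.get_obs(); im=viewer.snapshot("wrist"); cv2.imwrite("pics/w4.png",im[:,:,::-1])
c=mask(im,(240,130,400,270),(22,36),170,60); (x,y),r=cv2.minEnclosingCircle(c); p=onz("wrist",(x,y),.095,o); q=onz("wrist",(x+r,y),.095,o)
print(cv2.boundingRect(c),p.round(4),np.linalg.norm(p-q).round(4),cen(c))
E
```

```text
shift [-0.0007, -0.0009, 0.1111] turn [-0.001, -0.0, -0.003] | at [0.4389 0.2889 0.1501] [-1.7996e+02 -2.0000e-02 -1.1680e+01] t 27.12 F [ 0.3 -0.3 -0.2] open 0.0834 gf 0.0
(292, 183, 55, 54) [0.4415 0.2891 0.095 ] 0.0226 [318.90378179 208.60600736]
```

View pics/w4.png

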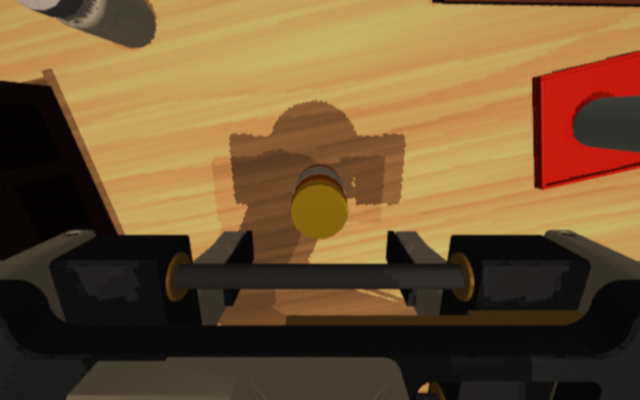

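The yellow lid is at (319,209), centred between the fingers, and the empty stands in the red tray at the right. The offset along tool x matches the one I had when gripping the empty, so I go straight down.

Call:
carry_out([
  [0,0,0.02,0,0,0],
  [0,0,0.05,0,0,0],
  [0,0,0.08,0,0,0],
  [0,0,0.1,0,0,0],
  [0,0,0.108,0,0,0],
  [0,0,0.111,0,0,0],
  [0,0,0.111,0,0,0],
])

```text
clock: 28.05
tool_pos: [0.4391, 0.29, 0.0392]
orientation: [-179.9, -0.0, -11.6]
force: [0.0, 0.5, -0.3]
opening: 0.0834
gripper_force: 0.0
```

Call:
carry_out([
  [0,0,0,0,0,0],
  [0,0,0,0,0,0],
  [0,0,0,0,0,0],
  [0,0,0,0,0,0],
  [0,0,0,0,0,0],
], grip=-1)

```text
clock: 28.68
tool_pos: [0.4387, 0.2897, 0.0387]
orientation: [180.0, -0.0, -11.6]
force: [-1.5, -0.9, 2.4]
opening: 0.0495
gripper_force: 30.0
```

Call:
carry_out([
  [0,0,-0.01,0,0,0],
  [0,0,-0.035,0,0,0],
  [0,0,-0.07,0,0,0],
  [0,0,-0.11,0,0,0],
  [0,0,-0.13,0,0,0],
  [0,0,-0.138,0,0,0],
  [0,0,-0.138,0,0,0],
])

```text
clock: 29.55
tool_pos: [0.4385, 0.2897, 0.1765]
orientation: [-180.0, 0.0, -11.6]
force: [0.2, 0.9, -4.9]
opening: 0.0493
gripper_force: 30.0
```

```bash
python3 go.py .6475 .003 .177 -11.6
```

```text
shift [0.2625, 0.2387, -0.0007] turn [-0.0, 0.0, -0.001] | at [0.4385 0.2897 0.1765] [-1.7999e+02  2.0000e-02 -1.1630e+01] t 29.55 F [ 0.2  0.9 -4.9] open 0.0493 gf 30.0
```

Call:
carry_out([
  [0.02,0.018,0,0,0,0],
  [0.06,0.055,0,0,0,0],
  [0.105,0.095,0,0,0,0],
  [0.15,0.136,0,0,0,0],
  [0.195,0.177,0,0,0,0],
  [0.235,0.214,0,0,0,0],
  [0.257,0.234,0,0,0,0],
  [0.2625,0.2385,0,0,0,0],
])

```text
clock: 30.55
tool_pos: [0.6476, 0.0013, 0.174]
orientation: [179.9, 0.2, -11.8]
force: [0.2, 0.6, -3.5]
opening: 0.0493
gripper_force: 30.0
```

Call:
carry_out([
  [0,0,0,0,0,0],
  [0,0,0.03,0,0,0],
  [0,0,0.06,0,0,0],
  [0,0,0.08,0,0,0],
  [0,0,0.08,0,0,0],
  [0,0,0.08,0,0,0],
])

```text
clock: 31.3
tool_pos: [0.6482, 0.0041, 0.0976]
orientation: [-180.0, -0.1, -11.5]
force: [-0.5, -0.1, -4.1]
opening: 0.0497
gripper_force: 30.0
```

```bash
python3 go.py .6475 .003 .0467 -11.6
```

```text
shift [-0.0005, 0.0013, 0.0509] turn [-0.0, -0.001, 0.001] | at [0.6482 0.0041 0.0976] [-1.7998e+02 -6.0000e-02 -1.1540e+01] t 31.3 F [-0.5 -0.1 -4.1] open 0.0497 gf 30.0
```

Call:
carry_out([
  [0,0.0005,0.015,0,0,0],
  [0,0.0005,0.03,0,0,0],
  [0,0.0005,0.042,0,0,0],
  [0,0.0005,0.047,0,0,0],
  [0,0.0005,0.048,0,0,0],
  [0,0.0005,0.048,0,0,0],
])

```text
clock: 32.05
tool_pos: [0.648, 0.0028, 0.0488]
orientation: [-180.0, -0.0, -11.6]
force: [-0.3, 0.5, -3.9]
opening: 0.0496
gripper_force: 30.0
```

```bash
python3 go.py .6475 .003 .0467 -11.6
```

```text
shift [-0.0006, -0.0, 0.0021] turn [-0.0, -0.001, -0.0] | at [0.648  0.0028 0.0488] [-1.7999e+02 -3.0000e-02 -1.1610e+01] t 32.05 F [-0.3  0.5 -3.9] open 0.0496 gf 30.0
```

Call:
carry_out([
  [-0.0005,0,0.001,0,0,0],
  [-0.0005,0,0.0015,0,0,0],
  [-0.0005,0,0.002,0,0,0],
  [-0.0005,0,0.002,0,0,0],
])

```text
clock: 32.55
tool_pos: [0.6473, 0.0029, 0.0467]
orientation: [-180.0, -0.0, -11.6]
force: [-0.0, 0.8, -2.3]
opening: 0.0496
gripper_force: 30.0
```

Call:
carry_out([
  [0,0,0.0005,0,0,0],
  [0,0,0.0005,0,0,0],
])

```text
clock: 32.8
tool_pos: [0.6474, 0.0029, 0.0467]
orientation: [-180.0, -0.0, -11.6]
force: [-3.3, 0.4, 4.4]
opening: 0.0497
gripper_force: 30.0
```

Call:
carry_out([
  [0,0,0,0,0,0],
  [0,0,0,0,0,0],
  [0,0,0,0,0,0],
], grip=0.64)

```text
clock: 33.17
tool_pos: [0.6474, 0.0029, 0.046]
orientation: [-180.0, -0.0, -11.6]
force: [-0.1, 0.1, 0.6]
opening: 0.0701
gripper_force: 0.0
```

Call:
carry_out([
  [0,0,-0.01,0,0,0],
  [0,0,-0.04,0,0,0],
  [0,0,-0.08,0,0,0],
  [0,0,-0.12,0,0,0],
  [0,0,-0.15,0,0,0],
  [0,0,-0.153,0,0,0],
  [0,0,-0.153,0,0,0],
])

```text
clock: 34.05
tool_pos: [0.6471, 0.0029, 0.1994]
orientation: [-180.0, -0.0, -11.6]
force: [-0.5, -0.5, -0.7]
opening: 0.0718
gripper_force: 0.0
```

```bash
python3 go.py .4503 -.3533 .2 -101.6
```

```text
shift [-0.121, 0.3886, -0.0008] turn [-0.001, 0.0, 1.57] | at [0.6471 0.0029 0.1994] [-1.7997e+02 -2.0000e-02 -1.1630e+01] t 34.05 F [-0.5 -0.5 -0.7] open 0.0718 gf 0.0
```

Call:
carry_out([
  [-0.012,0.04,0,0,0,0.17],
  [-0.028,0.09,0,0,0,0.35],
  [-0.046,0.145,0,0,0,0.53],
  [-0.063,0.2,0,0,0,0.71],
  [-0.08,0.255,0,0,0,0.89],
  [-0.096,0.31,0,0,0,1.07],
  [-0.112,0.36,0,0,0,1.25],
  [-0.121,0.3885,0,0,0,1.43],
])

```text
clock: 35.05
tool_pos: [0.4484, -0.3548, 0.1979]
orientation: [179.9, 0.0, -94.0]
force: [0.1, 1.3, 0.0]
opening: 0.0719
gripper_force: 0.0
```

Call:
carry_out([
  [0,0,0,0,0,0.14],
  [0,0,0.03,0,0,0.14],
  [0,0,0.06,0,0,0.14],
  [0,0,0.075,0,0,0.14],
  [0,0,0.08,0,0,0.14],
  [0,0,0.08,0,0,0.14],
])

```text
clock: 35.8
tool_pos: [0.4507, -0.3534, 0.1193]
orientation: [180.0, -0.0, -101.6]
force: [-0.2, -0.1, 1.3]
opening: 0.072
gripper_force: 0.0
```

```bash
python3 go.py .4503 -.3533 .043 -101.6
```

```text
shift [-0.0, 0.0004, 0.0763] turn [0.0, -0.0, 0.001] | at [ 0.4507 -0.3534  0.1193] [ 1.8000e+02 -1.0000e-02 -1.0156e+02] t 35.8 F [-0.2 -0.1  1.3] open 0.072 gf 0.0
```

Call:
carry_out([
  [0,0,0.02,0,0,0],
  [0,0,0.045,0,0,0],
  [0,0,0.063,0,0,0],
  [0,0,0.073,0,0,0],
  [0,0,0.076,0,0,0],
  [0,0,0.076,0,0,0],
])

```text
clock: 36.55
tool_pos: [0.4509, -0.3535, 0.0437]
orientation: [-179.9, -0.0, -101.6]
force: [-0.3, 0.6, -0.6]
opening: 0.072
gripper_force: 0.0
```

Call:
carry_out([
  [0,0,0,0,0,0],
  [0,0,0,0,0,0],
  [0,0,0,0,0,0],
  [0,0,0,0,0,0],
], grip=-1)

```text
clock: 37.05
tool_pos: [0.4506, -0.3534, 0.0436]
orientation: [-180.0, -0.0, -101.6]
force: [-2.0, 0.7, 5.5]
opening: 0.0595
gripper_force: 30.0
```

Call:
carry_out([
  [0,0,-0.01,0,0,0],
  [0,0,-0.035,0,0,0],
  [0,0,-0.07,0,0,0],
  [0,0,-0.105,0,0,0],
  [0,0,-0.125,0,0,0],
  [0,0,-0.134,0,0,0],
  [0,0,-0.134,0,0,0],
])

```text
clock: 37.92
tool_pos: [0.4503, -0.3531, 0.177]
orientation: [-180.0, 0.0, -101.6]
force: [-0.9, 0.5, -5.5]
opening: 0.0594
gripper_force: 30.0
```

```bash
python3 go.py .6106 -.0492 .177 -101.6
```

```text
shift [-0.3299, -0.096, 0.0002] turn [-0.0, 0.0, 0.0] | at [ 0.4503 -0.3531  0.177 ] [-1.7999e+02  2.0000e-02 -1.0159e+02] t 37.92 F [-0.9  0.5 -5.5] open 0.0594 gf 30.0
```

Call:
carry_out([
  [-0.025,-0.008,0,0,0,0],
  [-0.075,-0.022,0,0,0,0],
  [-0.13,-0.038,0,0,0,0],
  [-0.19,-0.055,0,0,0,0],
  [-0.245,-0.072,0,0,0,0],
  [-0.295,-0.087,0,0,0,0],
  [-0.322,-0.094,0,0,0,0],
  [-0.33,-0.096,0,0,0,0],
])

```text
clock: 38.92
tool_pos: [0.6105, -0.0476, 0.1751]
orientation: [179.8, -0.0, -101.5]
force: [0.3, -0.1, -4.3]
opening: 0.0595
gripper_force: 30.0
```

Call:
carry_out([
  [0,0,0,0,0,0],
  [0,0,0,0,0,0],
  [0,0,0.01,0,0,0],
  [0,0,0.01,0,0,0],
])

```text
clock: 39.42
tool_pos: [0.6096, -0.0499, 0.1658]
orientation: [179.9, -0.0, -101.6]
force: [0.8, 0.7, -3.2]
opening: 0.0595
gripper_force: 30.0
```

```bash
python3 go.py .6106 -.0492 .0476 -101.6
```

```text
shift [-0.001, -0.001, 0.1182] turn [0.002, -0.0, -0.001] | at [ 0.6096 -0.0499  0.1658] [ 1.7988e+02 -3.0000e-02 -1.0164e+02] t 39.42 F [ 0.8  0.7 -3.2] open 0.0595 gf 30.0
```

Call:
carry_out([
  [0,0,0.02,0,0,0],
  [0,0,0.05,0,0,0],
  [0,0,0.08,0,0,0],
  [0,0,0.1,0,0,0],
  [0,0,0.112,0,0,0],
  [0,0,0.116,0,0,0],
  [0,0,0.116,0,0,0],
])

```text
clock: 40.3
tool_pos: [0.6111, -0.0493, 0.0515]
orientation: [-180.0, 0.0, -101.6]
force: [0.6, 0.1, -3.7]
opening: 0.0592
gripper_force: 30.0
```

```bash
python3 go.py .6106 -.0492 .0476 -101.6
```

```text
shift [-0.0, 0.0005, 0.0039] turn [-0.001, 0.0, 0.0] | at [ 0.6111 -0.0493  0.0515] [-179.97    0.   -101.57] t 40.3 F [ 0.6  0.1 -3.7] open 0.0592 gf 30.0
```

Call:
carry_out([
  [0,0.0005,0.0015,0,0,0],
  [0,0.0005,0.003,0,0,0],
  [0,0.0005,0.0035,0,0,0],
  [0,0.0005,0.0035,0,0,0],
])

```text
clock: 40.8
tool_pos: [0.6103, -0.0491, 0.0477]
orientation: [-180.0, 0.0, -101.6]
force: [-0.1, 0.2, -3.7]
opening: 0.0597
gripper_force: 30.0
```

Call:
carry_out([
  [0,0,0.0005,0,0,0],
  [0,0,0.0005,0,0,0],
])

```text
clock: 41.05
tool_pos: [0.6103, -0.0491, 0.0477]
orientation: [-180.0, 0.0, -101.6]
force: [-3.3, 0.0, 5.2]
opening: 0.0593
gripper_force: 30.0
```

Call:
carry_out([
  [0,0,0,0,0,0],
  [0,0,0,0,0,0],
  [0,0,0,0,0,0],
], grip=0.64)

```text
clock: 41.42
tool_pos: [0.6104, -0.0492, 0.047]
orientation: [-180.0, 0.0, -101.6]
force: [-0.1, 0.6, -0.4]
opening: 0.0716
gripper_force: 0.0
```

Call:
carry_out([
  [0,0,-0.01,0,0,0],
  [0,0,-0.04,0,0,0],
  [0,0,-0.08,0,0,0],
  [0,0,-0.12,0,0,0],
  [0,0,-0.15,0,0,0],
  [0,0,-0.152,0,0,0],
  [0,0,-0.152,0,0,0],
])

```text
clock: 42.3
tool_pos: [0.61, -0.0491, 0.1993]
orientation: [-180.0, 0.0, -101.6]
force: [-0.0, 0.9, -0.3]
opening: 0.0719
gripper_force: 0.0
```

```bash
python3 go.py .4588 -.2545 .2 -101.6
```

```text
shift [0.2316, 0.1069, -0.0008] turn [-0.0, 0.0, 0.0] | at [ 0.61   -0.0491  0.1993] [-1.7999e+02  2.0000e-02 -1.0158e+02] t 42.3 F [-0.   0.9 -0.3] open 0.0719 gf 0.0
```

Call:
carry_out([
  [0.03,0.014,0,0,0,0],
  [0.08,0.037,0,0,0,0],
  [0.13,0.06,0,0,0,0],
  [0.18,0.083,0,0,0,0],
  [0.215,0.099,0,0,0,0],
  [0.2315,0.107,0,0,0,0],
  [0.2315,0.107,0.02,0,0,0],
  [0.2315,0.107,0.05,0,0,0],
])

```text
clock: 43.3
tool_pos: [0.4595, -0.2546, 0.1487]
orientation: [-179.9, 0.0, -101.6]
force: [0.5, 0.3, -1.2]
opening: 0.0721
gripper_force: 0.0
```

Call:
carry_out([
  [0,0,0.025,0,0,0],
  [0,0,0.03,0,0,0],
  [0,0,0.03,0,0,0],
])

```text
clock: 43.68
tool_pos: [0.4592, -0.2544, 0.119]
orientation: [180.0, -0.0, -101.5]
force: [0.3, 0.8, 0.8]
opening: 0.0718
gripper_force: 0.0
```

```bash
python3 go.py .4588 -.2545 .0426 -101.6
```

```text
shift [0.0002, 0.0003, 0.0764] turn [0.001, -0.0, 0.001] | at [ 0.4592 -0.2544  0.119 ] [ 1.7995e+02 -2.0000e-02 -1.0154e+02] t 43.67 F [0.3 0.8 0.8] open 0.0718 gf 0.0
```

Call:
carry_out([
  [0,0,0.02,0,0,0],
  [0,0,0.045,0,0,0],
  [0,0,0.063,0,0,0],
  [0,0,0.073,0,0,0],
  [0,0,0.076,0,0,0],
  [0,0,0.076,0,0,0],
])

```text
clock: 44.42
tool_pos: [0.4595, -0.2545, 0.0437]
orientation: [-180.0, -0.0, -101.6]
force: [0.3, -0.3, 0.5]
opening: 0.0717
gripper_force: 0.0
```

Call:
carry_out([
  [0,0,0,0,0,0],
  [0,0,0,0,0,0],
  [0,0,0,0,0,0],
  [0,0,0,0,0,0],
], grip=-1)

```text
clock: 44.92
tool_pos: [0.4592, -0.2545, 0.0436]
orientation: [-180.0, -0.0, -101.6]
force: [-1.7, 1.6, 6.4]
opening: 0.0596
gripper_force: 30.0
```

Call:
carry_out([
  [0,0,-0.01,0,0,0],
  [0,0,-0.035,0,0,0],
  [0,0,-0.07,0,0,0],
  [0,0,-0.105,0,0,0],
  [0,0,-0.13,0,0,0],
  [0,0,-0.144,0,0,0],
  [0,0,-0.144,0,0,0],
])

```text
clock: 45.8
tool_pos: [0.4591, -0.2544, 0.1875]
orientation: [-179.9, 0.0, -101.6]
force: [1.1, -0.2, -4.1]
opening: 0.0594
gripper_force: 30.0
```

```bash
python3 go.py .634 .0651 .187 -101.6
```

```text
shift [-0.3481, -0.1072, 0.0008] turn [-0.001, 0.0, 0.0] | at [ 0.4591 -0.2544  0.1875] [-1.7993e+02  2.0000e-02 -1.0158e+02] t 45.8 F [ 1.1 -0.2 -4.1] open 0.0594 gf 30.0
```

Call:
carry_out([
  [-0.025,-0.008,0,0,0,0],
  [-0.075,-0.023,0,0,0,0],
  [-0.135,-0.041,0,0,0,0],
  [-0.195,-0.06,0,0,0,0],
  [-0.255,-0.078,0,0,0,0],
  [-0.31,-0.095,0,0,0,0],
  [-0.34,-0.105,0,0,0,0],
  [-0.348,-0.107,0,0,0,0],
])

```text
clock: 46.8
tool_pos: [0.6334, 0.0668, 0.1843]
orientation: [179.8, -0.1, -101.5]
force: [-0.1, -0.3, -4.3]
opening: 0.0593
gripper_force: 30.0
```

Call:
carry_out([
  [0,0,0,0,0,0],
  [0,0,0,0,0,0],
  [0,0,0.02,0,0,0],
  [0,0,0.02,0,0,0],
])

```text
clock: 47.3
tool_pos: [0.6321, 0.0637, 0.1658]
orientation: [179.8, -0.1, -101.7]
force: [-0.7, -0.1, -4.1]
opening: 0.0598
gripper_force: 30.0
```

```bash
python3 go.py .634 .0651 .0476 -101.6
```

```text
shift [-0.0019, -0.0019, 0.1182] turn [0.003, -0.001, -0.001] | at [0.6321 0.0637 0.1658] [ 1.7984e+02 -7.0000e-02 -1.0166e+02] t 47.3 F [-0.7 -0.1 -4.1] open 0.0598 gf 30.0
```

Call:
carry_out([
  [0,0,0,0,0,0],
  [0,0,0.02,0,0,0],
  [0,0,0.05,0,0,0],
  [0,0,0.08,0,0,0],
  [0,0,0.1,0,0,0],
  [0,0,0.112,0,0,0],
  [0,0,0.115,0,0,0],
  [0,0,0.115,0,0,0],
])

```text
clock: 48.3
tool_pos: [0.6342, 0.0651, 0.0528]
orientation: [-179.9, 0.0, -101.6]
force: [0.9, -0.0, -3.6]
opening: 0.0595
gripper_force: 30.0
```

```bash
python3 go.py .634 .0651 .0476 -101.6
```

```text
shift [0.0, 0.0002, 0.0052] turn [-0.001, 0.0, 0.001] | at [0.6342 0.0651 0.0528] [-1.7994e+02  2.0000e-02 -1.0156e+02] t 48.3 F [ 0.9 -0.  -3.6] open 0.0595 gf 30.0
```

Call:
carry_out([
  [0,0,0.0015,0,0,0],
  [0,0,0.003,0,0,0],
  [0,0,0.004,0,0,0],
  [0,0,0.0045,0,0,0],
  [0,0,0.0045,0,0,0],
])

```text
clock: 48.92
tool_pos: [0.6336, 0.065, 0.0477]
orientation: [-180.0, -0.0, -101.6]
force: [0.0, -0.4, -1.7]
opening: 0.0594
gripper_force: 30.0
```

Call:
carry_out([
  [0,0,0.0005,0,0,0],
  [0,0,0.0005,0,0,0],
])

```text
clock: 49.18
tool_pos: [0.6336, 0.065, 0.0477]
orientation: [-180.0, 0.0, -101.6]
force: [-3.9, 0.4, 5.2]
opening: 0.0594
gripper_force: 30.0
```

Call:
carry_out([
  [0,0,0,0,0,0],
  [0,0,0,0,0,0],
  [0,0,0,0,0,0],
], grip=0.64)

```text
clock: 49.55
tool_pos: [0.6339, 0.0651, 0.047]
orientation: [-180.0, 0.0, -101.6]
force: [-0.3, -0.0, 0.3]
opening: 0.0715
gripper_force: 0.0
```

Call:
carry_out([
  [0,0,-0.01,0,0,0],
  [0,0,-0.04,0,0,0],
  [0,0,-0.08,0,0,0],
  [0,0,-0.12,0,0,0],
  [0,0,-0.16,0,0,0],
  [0,0,-0.18,0,0,0],
  [0,0,-0.18,0,0,0],
])

```text
clock: 50.42
tool_pos: [0.6345, 0.0652, 0.2299]
orientation: [-179.8, 0.1, -101.6]
force: [-0.9, -0.2, -0.2]
opening: 0.072
gripper_force: 0.0
```

Call:
carry_out([
  [-0.04,0.02,0,0,0,0],
  [-0.09,0.04,0,0,0,0],
  [-0.14,0.06,0,0,0,0],
  [-0.19,0.08,0,0,0,0],
  [-0.24,0.1,0,0,0,0],
  [-0.28,0.11,0,0,0,0],
  [-0.3,0.12,0,0,0,0],
  [-0.3,0.12,0,0,0,0],
])

```text
clock: 51.42
tool_pos: [0.5754, 0.384, 0.2259]
orientation: [179.9, -0.1, -101.5]
force: [0.5, -1.2, -0.4]
opening: 0.072
gripper_force: 0.0
```

```bash
python3 - <<'E'
from h import *
im=viewer.snapshot("top"); s=viewer.snapshot("scene")
a=cv2.resize(im[135:265,230:500,::-1],None,fx=2.9,fy=2.2); b=cv2.resize(s[130:300,110:430,::-1],None,fx=783/320,fy=1.8)
a=cv2.resize(a,(783,285)); b=cv2.resize(b,(783,310)); cv2.imwrite("pics/end.png",np.vstack([a,b]))
for k,r,h in(("jam",(350,160,385,195),((172,6),150,80)),("pick",(308,152,342,186),((50,80),120,50)),("full",(335,150,360,180),((22,36),170,60))):
    print(k,onz("top",cen(mask(im,r,*h)),.0945).round(4))
E
```

```text
jam [ 0.6103 -0.0482  0.0945]
pick [0.6319 0.0674 0.0945]
full [0.6499 0.0029 0.0945]
```

View pics/end.png

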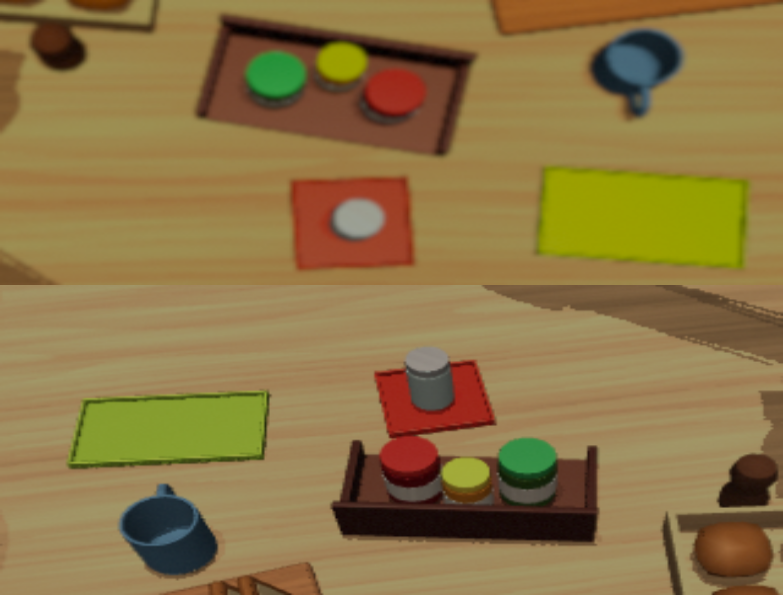

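The closing views show the pickles, full honey and jam standing in their places, measured within 3 mm of where each place was at the start. The empty stands in the red tray, and the green tray is empty.

Call:
carry_out([
  [0,0,0,0,0,0],
  [0,0,0,0,0,0],
  [0,0,0,0,0,0],
  [0,0,0,0,0,0],
])

```text
clock: 52.02
tool_pos: [0.5763, 0.3827, 0.2272]
orientation: [-180.0, 0.0, -101.6]
force: [-1.4, 0.1, 0.2]
opening: 0.0714
gripper_force: 0.0
```

```bash
python3 -c "
from plant import workorder; print(workorder.close_job())"
```

```text
the job is handed in; nothing more can be done
None
```

The job is handed in at about 52 s: the empty stands in the red tray, the full honey is at the back of the crate, and the jam and pickles are back within about 3 mm of where they started (the hand-in returned no verdict).

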